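# Load the tool magazine in setting order

### The job

The four tool holders in the grey setting rack are set up for the next job: move them into the empty aluminium magazine one at a time, keeping the same order counted from the black ball knob on each rack, so that the tool next to the knob again stands next to the knob. Seat each one upright and fully home with its flange on the plate; do not drop a tool or lay it on the bench, and leave the bottle and the tin alone.

Things in the scene. Friction and masses are not known exactly. Their poses are not given: they have to be found in the camera images.
- drill: Steel tool holder with a slim twist drill, upright, cutter up. Origin on its axis at the taper's lower end, z up to the cutter. Heights above the origin: taper 0-36 mm (9 to 17 mm thick), flange 36-48 (diameter 40, its underside seats on the rack), body 48-70 (diameter 26), dark nut 70-90 (diameter 32; grip here), 8 mm drill 90-119. About 240 g. Seated in either rack, the origin is 16 mm above the bench.
- end_mill: Steel tool holder with a flat-ended end mill, upright, cutter up. Origin on its axis at the taper's lower end, z up to the cutter. Heights above the origin: taper 0-36 mm (9 to 17 mm thick), flange 36-48 (diameter 40, its underside seats on the rack), body 48-70 (diameter 26), dark nut 70-90 (diameter 32; grip here), 14 mm end mill 90-112. About 260 g. Seated in either rack, the origin is 16 mm above the bench.
- face_mill: Steel tool holder with a wide flat cutter head, upright, cutter up. Origin on its axis at the taper's lower end, z up to the cutter. Heights above the origin: taper 0-36 mm (9 to 17 mm thick), flange 36-48 (diameter 40, its underside seats on the rack), body 48-70 (diameter 26), dark nut 70-90 (diameter 32; grip here), 29 mm head 96-110. About 300 g. Seated in either rack, the origin is 16 mm above the bench.
- countersink: Steel tool holder with a pointed cone, upright, cutter up. Origin on its axis at the taper's lower end, z up to the cutter. Heights above the origin: taper 0-36 mm (9 to 17 mm thick), flange 36-48 (diameter 40, its underside seats on the rack), body 48-70 (diameter 26), dark nut 70-90 (diameter 32; grip here), 21 mm cone 98-113. About 260 g. Seated in either rack, the origin is 16 mm above the bench.
- setting_rack: Grey plastic block on a dark base plate 86 mm wide, fixed; full at the start. Origin at the middle of its underside; x along the row. 286 mm long, 66 wide, flat top 52 mm above the bench, with four 27 mm bores at x = +81, +27, -27, -81 mm, y = 0. The four tool holders stand in these in any order, 14 mm between flanges: fingers fit only across the row (along the rack's y).
- magazine: Bare aluminium plate on two end blocks (feet 96 mm wide), fixed; empty at the start. Origin at the middle of its underside; x along the row. 286 mm long, 66 wide, flat top 52 mm above the bench, with four 27 mm bores at x = +81, +27, -27, -81 mm, y = 0. A tool holder goes in taper first with 5 mm of play all round and hangs home when its flange lies flat on the plate.
- setting_knob: Black ball knob (24 mm wide, 37 tall), fixed on top of one end of the grey setting rack, at its x = +127 or -127 mm (the other end has a flat screw). Places are counted from it: place 1 is 46 mm from its axis, 2 is 100, 3 is 154, 4 is 208 mm. Origin at its foot, on the rack's top.
- magazine_knob: Black ball knob (24 mm wide, 37 tall), fixed on top of one end of the aluminium magazine, at its x = +127 or -127 mm (the other end has a flat screw). Places are counted from it: place 1 is 46 mm from its axis, 2 is 100, 3 is 154, 4 is 208 mm. Origin at its foot, on the rack's top.
- oil_bottle: Bystander: white oil bottle with a red spout, 42 mm in diameter, 126 mm tall, standing on the bench left of the racks. Origin at the middle of its underside.
- feeler_box: Bystander: flat grey tin, 85 x 30 x 14 mm, lying on the bench between the racks. Origin at the middle of its underside, long side along its x axis.
Things that resemble listed ones, but are neither listed nor needed, are in the scene too. What is shaped like the countersink but pink is not meant.

How it is judged:
By the outcome, as a careful person would: the job done as asked, in the order asked, and still so for the second after the job is handed in, with the robot touching nothing.
It also fails if it takes over 117 s, if anything falls off the work surface, if the arm or the gripper's body presses on something with over 40 N, if the wrist force passes 120 N, or if a joint passes its speed limit or range.

### The arm

A 7-joint arm with a two-finger parallel gripper is mounted at the origin on a cart in front of the work surface, level with it; the furniture and walls round the work are solid. World frame = base frame: x ahead of the robot, y to its left, z up, the work surface at z = 0. Lengths are in mm, angles in rad, forces in N, time in s.
With the tool pointing down it reaches from about 400 to 850 mm from the base axis. Payload 10.4 kg.
Tool frame: the origin (TCP) lies midway between the tips of the shut fingers; the grasp point (between the pads) lies 19 mm behind it; z points along the fingers, y is the line along which they close (so a half turn about z gives the same grasp; the last joint's range is limited). The gripper opens to 87 mm and grips with 3 to 60 N. Pads are 19 mm wide; open, the fingers measure 117 mm over their backs; the gripper's body (75 mm by 190 mm) begins 51 mm behind the grasp point.
Start: joints at [-1.202, 0.332, -0.065, 1.46, 0.022, 1.35, -0.088], TCP at [238.647, 577.667, 222.576] pointing down, gripper open.
Joint ranges: [-2.6, 2.6], [-0.5, 2.12], [-1.47, 1.34], [0.16, 2.42], [-1.27, 4.41], [0.06, 2.06], [-2.6, 2.6]. Speed limits (rad/s): [2.22, 2.22, 2.79, 2.79, 3.14, 3.14, 3.14].

### API

Orientations are given as a rotation vector (axis times angle).
In Python, from plant import sense, snapshot, hand_in gives the robot as it stands.
- The arm moves only by the tool send_rows, never from a script. Its argument "series" is text: rows parted by semicolons, each of 7 numbers parted by spaces: the shift along the tool's x, y, z in m, then the turn, a rotation vector about the tool's x, y, z in rad, then the finger opening in m, from 0 to 0.087. In form: dx dy dz ax ay az fingers; .... A call has exactly 5 rows; each row shifts and turns the commanded pose from where the row before left it, along the tool's axes as they then stand; what a row does not reach is not made up. A row lasts 1/10 s, in which the tool goes at most 50 mm and 8.59 degrees, less where a joint would pass 70% of its speed; a pose out of reach is approached as far as the arm can. A call is refused whole if a number of a shift passes 0.05 or a number of a turn 0.15, either way. A call with a gripper value outside its range is refused whole. The fingers move at their own pace and stop on an object; the grip force is fixed at half the most. Time passes only in rows, so rows that do not move let the fingers close, or fill a call up. It gives the time, the measured TCP pose, the force, the opening and the grip force at its end, in the units of the state.
- sense(): the state, without advancing time (a new reading comes with each control period).
- snapshot(name): name is "scene" or "top" or "wrist"; returns a dict with "pixels" (384x512x3 uint8, red, green, blue), "fx", "fy", "cx", "cy" (pixels), "eye" and "rotation" of the camera in the world. Camera axes: x right, y down, z forward; pixel columns grow to the right and rows downward; lengths in mm; the calibration is good to about 2 mm. A picture is of the moment at which its call begins. There is no depth.
- hand_in(): hands the job in; it is judged then, once.
The state is a dict: "time": time; "qpos": joint angles; "qd": joint speeds; "tau": joint torques, N m; "eef_pos": TCP position; "orientation": TCP orientation; "force": force on the tool from outside, world axes, zero at the start; "moment": the same for the moment, N m; "gripper_width": finger opening in mm; "gripper_force": force on a finger pad.
Only numpy, scipy, OpenCV 4.12 (cv2) and the standard library are available. Lean on these libraries where they do the work, as an engineer would, in place of code of your own. Each camera call takes 0.05 s, during which the arm holds its last target. There are 200 camera calls.

## Working session

There is one attempt and no reset: what is moved stays moved. The work goes in short steps, Python scripts to look and compute and a tool call to move; the robot and the scene stay as the last step left them, time stands still between calls to the robot, and variables do not carry over. Pictures are saved under pics/ and viewed, at most 14 in all, crops included, and the job is handed in when it is done.

Besides the shell and the picture viewer there is one more tool, called after "Request:" in YAML: its name, and indented under it one key for each argument. send_rows: Moves the arm, as the interface text tells. Its arguments: {"type":"object","properties":{"series":{"type":"string"}},"required":["series"]}

```bash
mkdir -p pics; cat > h.py <<'E'
import numpy as np,cv2
from plant import sense,snapshot,hand_in
from scipy.spatial.transform import Rotation as R
def save(s,n): cv2.imwrite(f'pics/{n}.png',s['pixels'][:,:,::-1])
def load(n):
    d=np.load(f'{n}.npz'); return {k:d[k] for k in d}
def snap(name,n):
    s=snapshot(name); np.savez(f'{n}.npz',**s); save(s,n); return s
def ray(s,u,v,z):
    d=np.array(s['rotation'])@np.array([(u-s['cx'])/s['fx'],(v-s['cy'])/s['fy'],1]); e=np.array(s['eye'])
    return e+d*(z-e[2])/d[2]
def proj(s,p):
    c=np.array(s['rotation']).T@(np.array(p)-s['eye']); return s['fx']*c[0]/c[2]+s['cx'],s['fy']*c[1]/c[2]+s['cy']
def crop(s,n,x0,y0,x1,y1,k):
    cv2.imwrite(f'pics/{n}.png',cv2.resize(s['pixels'][y0:y1,x0:x1,::-1],None,fx=k,fy=k,interpolation=cv2.INTER_CUBIC))
E
python3 - <<'E'
from h import *
a=snap('scene','scene0');b=snap('top','top0')
print(a['eye'],b['eye'],b['rotation'],b['fx']);s=sense();print(s['eef_pos'],s['orientation'],s['time'],R.from_rotvec(s['orientation']).as_matrix())
E
```

```text
[ 136.27208043 -530.34134384  950.67127188] [ 401.95637652  173.9486861  1531.47354984] [-2.21296649  2.15693193 -0.1035961 ] 452.646647015956
[238.5476526 577.2975485 221.8096547] [-6.11540047e-01 -3.08130536e+00  2.04684544e-03] 0.1 [[-9.24206508e-01  3.81892837e-01 -4.37319478e-04]
 [ 3.81893081e-01  9.24205677e-01 -1.24176292e-03]
 [-7.00472183e-05 -1.31465465e-03 -9.99999133e-01]]
```

View pics/scene0.png

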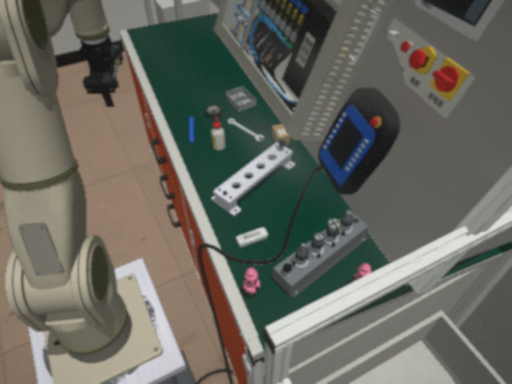

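View pics/top0.png

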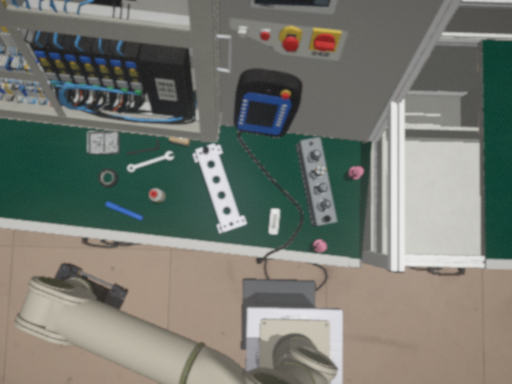

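The scene view shows the grey rack at about (320,255), the magazine at (250,178) and the bottle at (218,135). The top view shows the grey rack at (318,180), the magazine at (218,188) and the tin at (274,221). The two pink tools at (320,245) and (356,173) are decoys. I'll enlarge both racks next.

```bash
sed -i "s/np.array(s\['rotation'\])/R.from_rotvec(s['rotation']).as_matrix()/" h.py
python3 - <<'E'
from h import *
a=load('scene0');b=load('top0')
A=cv2.resize(a['pixels'][200:300,260:380,::-1],(600,500),interpolation=cv2.INTER_CUBIC)
cv2.imwrite('pics/c1.png',A)
crop(b,'c2',185,130,345,240,5)
crop(a,'c3',200,110,310,220,5)
E
```

```text
(no output)
```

View pics/c1.png

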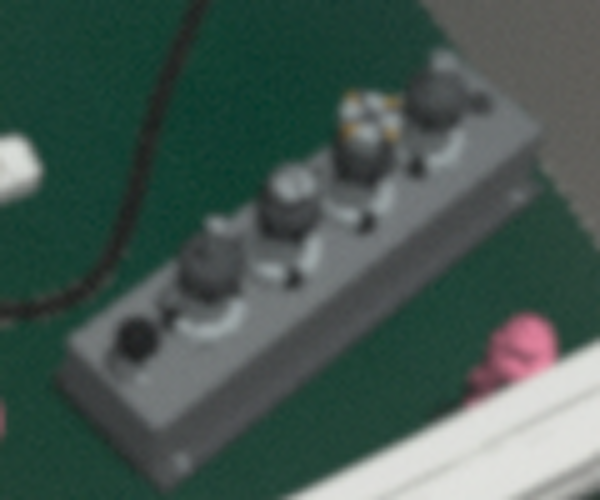

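View pics/c2.png

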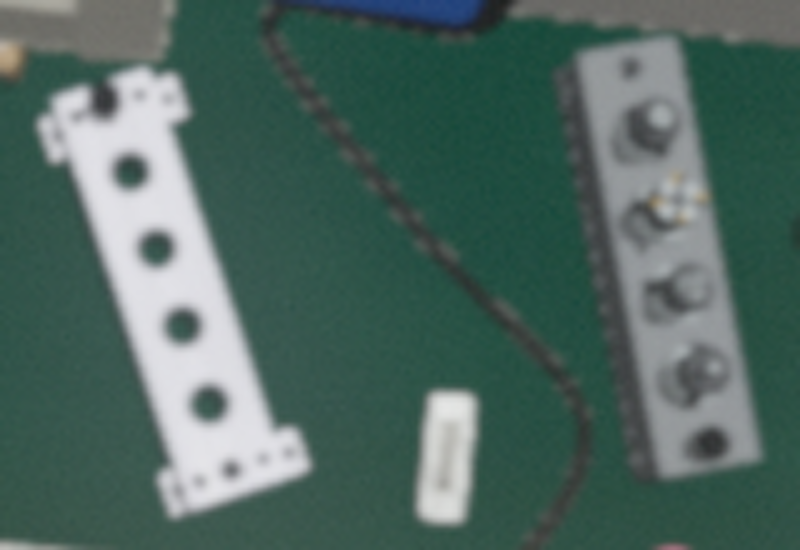

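View pics/c3.png

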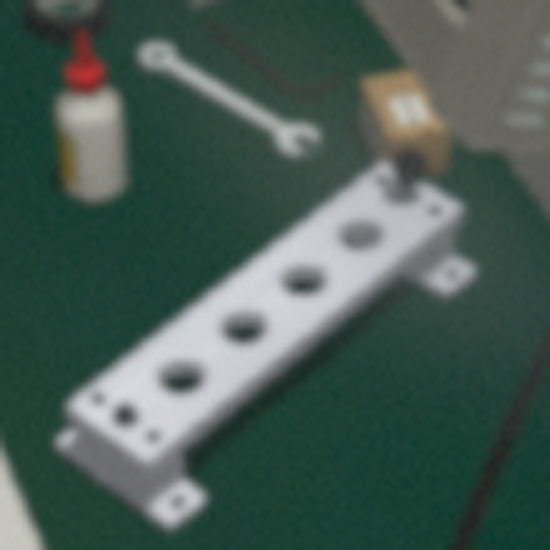

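```bash
python3 - <<'E'
from h import *
b=load('top0');a=load('scene0')
f=lambda u,v,z:ray(b,185+(u+.5)/5-.5,130+(v+.5)/5-.5,z)[:2]
def rep(n,P): 
    P=np.array(P);print(n,P.round(1).tolist(),np.linalg.norm(np.diff(P,axis=0),axis=1).round(1))
rep('mag',[f(*p,52) for p in [(130,171),(156,248),(182,325),(209,403)]])
M=[f(*p,52) for p in [(130,171),(156,248),(182,325),(209,403)]]
rep('setcorn',[f(*p,52) for p in [(577,52),(680,37),(763,460),(655,480)]])
C=np.mean([f(*p,52) for p in [(577,52),(680,37),(763,460),(655,480)]],axis=0);print('center',C)
rep('screw,knob',[f(631,68,54),f(711,441,77)])
rep('tops drill..',[f(661,115,135),f(679,199,126),f(694,290,128),f(714,366,129)])
g=lambda u,v,z:ray(a,200+(u+.5)/5-.5,110+(v+.5)/5-.5,z)[:2]
rep('mag scene',[g(*p,52) for p in [(361,234),(303,279),(244,327),(182,377)]])
q=lambda u,v,z:ray(a,260+(u+.5)/5-.5,200+(v+.5)/5-.5,z)[:2]
rep('tops scene',[q(443,58,135),q(368,118,126),q(294,180,128),q(217,225,129)])
rep('sc corners',[q(68,345,52),q(160,428,52),q(542,128,52)])
rep('tin',[f(*p,14) for p in [(450,392),(445,522)]]); rep('pink',[f(680,547,60),ray(b,356,173,60)[:2]]);print(ray(b,157,195,100))
E
```

```text
mag [[619.3, 292.3], [568.7, 273.6], [518.4, 255.0], [467.8, 235.8]] [53.9 53.6 54.2]
setcorn [[706.9, -1.2], [718.9, -69.5], [439.8, -127.4], [425.0, -56.8]] [ 69.4 285.   72.2]
center [572.63146662 -63.75423453]
screw,knob [[696.7, -37.0], [450.5, -88.7]] [251.6]
tops drill.. [[651.3, -44.6], [600.0, -58.0], [542.7, -67.8], [495.4, -80.6]] [53.1 58.1 49. ]
mag scene [[618.7, 290.5], [567.8, 272.0], [517.3, 252.4], [466.7, 233.0]] [54.1 54.2 54.3]
tops scene [[647.3, -50.3], [597.1, -59.0], [542.7, -74.7], [495.3, -80.2]] [51.  56.7 47.7]
sc corners [[425.4, -64.6], [442.1, -125.6], [717.8, -66.2]] [ 63.2 282. ]
tin [[481.0, 75.9], [394.0, 77.5]] [87.]
pink [[381.9, -72.4], [600.5, -186.2]] [246.5]
[508.0894777  454.58025132 100.        ]
```

Counted from its knob, which is at the near end, the setting rack holds 1 = drill or countersink, 2 = end mill, 3 = face mill, 4 = drill or countersink. The magazine knob is at the far end, so place 1 there is the farthest bore.

Things that could be mistaken for these tools are the two pink ones, at scene pixels (251,280) and (363,270). Both stand outside the rack. The four grey ones in the rack are the right ones, as the crop confirms.

Estimated positions:

| Place | Setting rack (mm) | Magazine (mm) |
|---|---|---|
| 1 | (493,-80) | (619,291) |
| 2 | (546,-69) | (568,273) |
| 3 | (599,-58) | (518,254) |
| 4 | (652,-47) | (467,235) |

Setting rack yaw is about 11.7° and magazine yaw about 20.5°.

Request:
send_rows:
  series: "0 0 0 0 0 -0.12 0.087;0 0 0 0 0 -0.12 0.087;0 0 0 0 0 -0.12 0.087;0 0 0 0 0 -0.12 0.087;0 0 0 0 0 -0.12 0.087"

```text
time: 0.6
eef_pos: [238.6, 577.4, 222.1]
orientation: [0.334, -3.123, 0.001]
force: [-0.3, 1.2, -0.6]
gripper_width: 86.9
gripper_force: 0.0
```

Request:
send_rows:
  series: "-0.006 -0.035 0 0 0 0 0.087;-0.006 -0.035 0 0 0 0 0.087;-0.006 -0.035 0 0 0 0 0.087;-0.006 -0.035 0 0 0 0 0.087;-0.006 -0.035 0 0 0 0 0.087"

```text
time: 1.1
eef_pos: [304.5, 411.0, 222.2]
orientation: [0.326, -3.124, 0.001]
force: [-0.4, 0.9, -0.0]
gripper_width: 86.7
gripper_force: 0.0
```

Request:
send_rows:
  series: "-0.006 -0.035 0 0 0 0 0.087;-0.006 -0.035 0 0 0 0 0.087;-0.006 -0.035 0 0 0 0 0.087;-0.006 -0.035 0 0 0 0 0.087;-0.006 -0.035 0 0 0 0 0.087"

```text
time: 1.6
eef_pos: [369.9, 246.1, 222.3]
orientation: [0.326, -3.124, 0.0]
force: [0.8, 0.5, 0.1]
gripper_width: 87.1
gripper_force: 0.0
```

Request:
send_rows:
  series: "-0.006 -0.035 0 0 0 0 0.087;-0.006 -0.035 0 0 0 0 0.087;-0.006 -0.035 0 0 0 0 0.087;-0.006 -0.035 0 0 0 0 0.087;-0.006 -0.035 0 0 0 0 0.087"

```text
time: 2.1
eef_pos: [435.4, 81.1, 222.4]
orientation: [0.326, -3.124, -0.0]
force: [1.3, 1.0, 0.2]
gripper_width: 87.1
gripper_force: 0.0
```

Request:
send_rows:
  series: "-0.006 -0.035 0 0 0 0 0.087;-0.006 -0.035 0 0 0 0 0.087;-0.006 -0.03 0 0 0 0 0.087;-0.002 -0.02 0 0 0 0 0.087;0 0 0 0 0 0 0.087"

```text
time: 2.6
eef_pos: [479.8, -33.6, 222.3]
orientation: [0.32, -3.125, 0.001]
force: [0.4, 0.3, 0.9]
gripper_width: 86.7
gripper_force: 0.0
```

```bash
cat >> h.py <<'E'
def go(x,y,z,yaw,st=None):
    """remaining shift in tool axes (after the turn) to reach x,y,z with closing axis at yaw deg; turn about tool z"""
    st=st or sense(); m=R.from_rotvec(st['orientation']).as_matrix()
    cur=np.degrees(np.arctan2(m[1,1],m[0,1])); turn=-np.radians(yaw-cur)
    c,s=np.cos(np.radians(yaw)),np.sin(np.radians(yaw))
    d=np.array([x,y,z])-st['eef_pos']; xt=np.array([-s,c,0]);yt=np.array([c,s,0])
    print('t',round(st['time'],2),'pos',np.round(st['eef_pos'],1),'yaw',round(cur,2),'tilt z',m[:,2].round(4),'-> tool dx dy dz mm',(d@xt).round(1),(d@yt).round(1),(-d[2]).round(1),'turn',turn.round(3))
E
python3 - <<'E'
from h import *
go(493.5,-80.2,77,101.7)
s=snap('wrist','w1');print(s['eye'],[ [round(float(c)) for c in proj(s,(x,y,106))] for x,y in [(493.5,-80.2),(546.4,-69.3),(599.2,-58.3)]])
E
```

```text
t 2.6 pos [479.8 -33.6 222.3] yaw 101.68 tilt z [-3.e-04 -9.e-04 -1.e+00] -> tool dx dy dz mm -4.0 -48.4 145.3 turn -0.0
[412.15557582 -48.74434622 384.03086603] [[208, 194], [210, 242], [212, 285]]
```

View pics/w1.png

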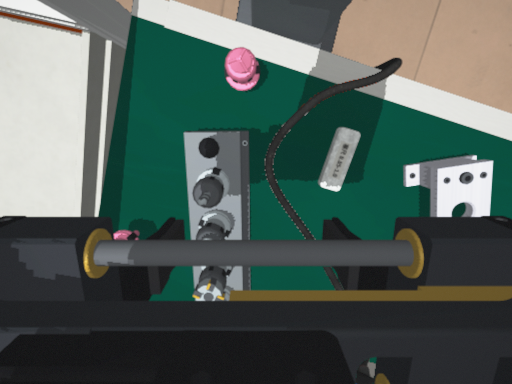

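The wrist view shows the knob at (209,148) and the first tool's nut at (208,191). The predicted position was (208,194), so the estimate is within about 3 mm. I'll move over it and descend.

Request:
send_rows:
  series: "-0.001 -0.016 0.01 0 0 0 0.087;-0.001 -0.016 0.02 0 0 0 0.087;-0.001 -0.016 0.025 0 0 0 0.087;0 0 0.025 0 0 0 0.087;0 0 0.02 0 0 0 0.087"

```text
time: 3.15
eef_pos: [491.8, -76.0, 121.0]
orientation: [0.327, -3.123, -0.001]
force: [0.2, -0.1, -0.5]
gripper_width: 87.2
gripper_force: 0.0
```

Request:
send_rows:
  series: "0 0 0.02 0 0 0 0.087;0 0 0.015 0 0 0 0.087;0 0 0.01 0 0 0 0.087;0 0 0 0 0 0 0.087;0 0 0 0 0 0 0.087"

```text
time: 3.65
eef_pos: [492.7, -76.5, 77.9]
orientation: [-0.327, 3.124, 0.0]
force: [0.2, 0.5, -0.4]
gripper_width: 87.1
gripper_force: 0.0
```

```bash
python3 - <<'E'
from h import *
go(493.5,-80.2,77,101.7)
s=snap('wrist','w2');crop(s,'w2c',120,100,320,250,4);print([ [round(float(c)) for c in proj(s,p)] for p in [(493.5,-80.2,106),(493.5,-80.2,77),(448,-89,77)]])
E
```

```text
t 3.65 pos [492.7 -76.5  77.9] yaw 101.96 tilt z [ 3.e-04  3.e-04 -1.e+00] -> tool dx dy dz mm -0.1 -3.8 0.9 turn 0.005
[[248, 256], [249, 234], [250, 161]]
```

View pics/w2c.png

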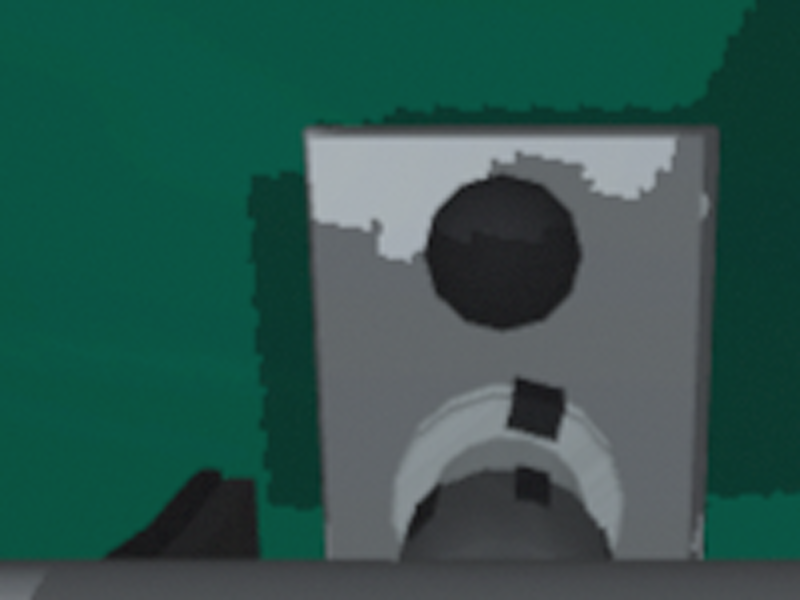

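The knob at full-image (246,162) was predicted at (250,161). The nut is centred at u≈246, so the alignment is within about 2 mm. I'll centre by -4 mm and grip.

Request:
send_rows:
  series: "0 -0.004 0.001 0 0 0 0.087;0 0 0 0 0 0 0.02;0 0 0 0 0 0 0.02;0 0 0 0 0 0 0.02;0 0 0 0 0 0 0.02"

```text
time: 4.2
eef_pos: [493.3, -80.9, 76.6]
orientation: [-0.326, 3.124, 0.0]
force: [-0.9, 0.3, 0.3]
gripper_width: 62.8
gripper_force: 0.0
```

Request:
send_rows:
  series: "0 0 0 0 0 0 0.02;0 0 0 0 0 0 0.02;0 0 0 0 0 0 0.02;0 0 0 0 0 0 0.02;0 0 0 0 0 0 0.02"

```text
time: 4.7
eef_pos: [493.3, -81.0, 76.5]
orientation: [-0.326, 3.125, 0.0]
force: [0.1, -0.0, 0.0]
gripper_width: 31.1
gripper_force: 30.0
```

```bash
python3 - <<'E'
from h import *
s=sense();print(s['gripper_width'],s['gripper_force'],s['force'])
go(493.5,-80.2,167,101.7)
go(618.9,291.5,167,110.5)
E
```

```text
31.1023776226677 29.9986628908664 [ 0.10931506 -0.03391403  0.00578392]
t 4.7 pos [493.3 -81.   76.5] yaw 101.92 tilt z [ 0.  0. -1.] -> tool dx dy dz mm -0.4 0.7 -90.5 turn 0.004
t 4.7 pos [493.3 -81.   76.5] yaw 101.92 tilt z [ 0.  0. -1.] -> tool dx dy dz mm -248.1 304.9 -90.5 turn -0.15
```

Request:
send_rows:
  series: "0 0 -0.01 0 0 0 0.02;0 0 -0.02 0 0 0 0.02;0 0 -0.025 0 0 0 0.02;0 0 -0.02 0 0 0 0.02;0 0 -0.01 0 0 0 0.02"

```text
time: 5.2
eef_pos: [493.9, -81.1, 163.6]
orientation: [-0.326, 3.122, 0.0]
force: [0.9, -0.6, -2.6]
gripper_width: 31.1
gripper_force: 30.0
```

Request:
send_rows:
  series: "-0.01 0.02 0 0 0 -0.03 0.02;-0.02 0.035 0 0 0 -0.03 0.02;-0.025 0.035 0 0 0 -0.03 0.02;-0.025 0.035 0 0 0 -0.03 0.02;-0.03 0.035 0 0 0 -0.03 0.02"

```text
time: 5.7
eef_pos: [555.2, 105.7, 160.8]
orientation: [0.563, -3.089, -0.001]
force: [0.6, -0.2, -2.3]
gripper_width: 31.1
gripper_force: 30.0
```

Request:
send_rows:
  series: "-0.03 0.035 0 0 0 0 0.02;-0.03 0.03 0 0 0 0 0.02;-0.03 0.03 0 0 0 0 0.02;-0.02 0.02 0 0 0 0 0.02;0 0 0 0 0 0 0.02"

```text
time: 6.2
eef_pos: [617.2, 256.0, 159.3]
orientation: [0.57, -3.087, -0.003]
force: [-1.1, 0.7, -2.9]
gripper_width: 30.9
gripper_force: 30.0
```

```bash
python3 - <<'E'
from h import *
s=sense();print(s['gripper_width'],s['gripper_force'],s['force'])
go(618.9,291.5,78,110.5)
s=snap('wrist','w3');print([ [round(float(c)) for c in proj(s,(x,y,52))] for x,y in [(618.9,291.5),(568.3,272.7),(517.7,253.8),(467.1,234.9)]])
E
```

```text
30.94940740968546 30.001187603920698 [-1.0978232   0.66939088 -2.85210012]
t 6.2 pos [617.2 256.  159.3] yaw 110.93 tilt z [-0.0027  0.0013 -1.    ] -> tool dx dy dz mm -14.0 32.6 81.3 turn 0.007
[[286, 206], [288, 153], [290, 94], [293, 29]]
```

View pics/w3.png

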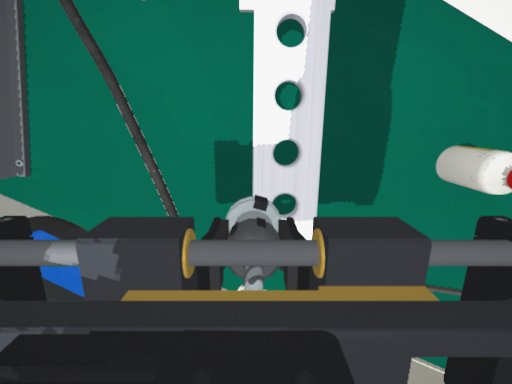

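The wrist view shows the bores at (285,204), (286,152), (288,96) and (291,31), within 2 px of the prediction. The tool is held upright at (253,250). I'll move over bore 1 and lower.

Request:
send_rows:
  series: "-0.005 0.012 0 0 0 0 0.02;-0.005 0.012 0 0 0 0 0.02;-0.004 0.007 0 0 0 0 0.02;0 0 0 0 0 0 0.02;0 0 0 0 0 0 0.02"

```text
time: 6.75
eef_pos: [620.6, 283.4, 161.6]
orientation: [-0.56, 3.091, -0.0]
force: [1.0, -0.1, -2.5]
gripper_width: 31.0
gripper_force: 30.0
```

```bash
python3 - <<'E'
from h import *
go(618.9,291.2,77,110.5)
E
```

```text
t 6.75 pos [620.6 283.4 161.6] yaw 110.53 tilt z [ 1.e-04 -2.e-04 -1.e+00] -> tool dx dy dz mm -1.1 7.9 84.6 turn 0.0
```

Request:
send_rows:
  series: "-0.001 0.008 0.01 0 0 0 0.02;0 0 0.01 0 0 0 0.02;0 0 0.01 0 0 0 0.02;0 0 0.01 0 0 0 0.02;0 0 0 0 0 0 0.02"

```text
time: 7.25
eef_pos: [617.8, 290.7, 119.2]
orientation: [0.559, -3.088, 0.002]
force: [-0.1, 0.0, -3.4]
gripper_width: 30.8
gripper_force: 30.0
```

```bash
python3 - <<'E'
from h import *
go(618.9,291.2,77,110.5)
E
```

```text
t 7.25 pos [617.8 290.7 119.2] yaw 110.5 tilt z [-0.0028 -0.0017 -1.    ] -> tool dx dy dz mm -1.2 0.1 42.2 turn 0.0
```

Request:
send_rows:
  series: "-0.001 0 0.008 0 0 0 0.02;0 0 0.01 0 0 0 0.02;0 0 0.01 0 0 0 0.02;0 0 0.008 0 0 0 0.02;0 0 0 0 0 0 0.02"

```text
time: 7.75
eef_pos: [618.8, 291.5, 83.7]
orientation: [0.559, -3.089, 0.001]
force: [0.2, -0.0, -3.1]
gripper_width: 31.1
gripper_force: 30.0
```

Request:
send_rows:
  series: "0 0 0.002 0 0 0 0.02;0 0 0.002 0 0 0 0.02;0 0 0.001 0 0 0 0.02;0 0 0 0 0 0 0.02;0 0 0 0 0 0 0.02"

```text
time: 8.25
eef_pos: [619.8, 291.9, 80.7]
orientation: [-0.559, 3.091, 0.0]
force: [-0.1, 0.2, -2.8]
gripper_width: 31.1
gripper_force: 30.0
```

```bash
python3 - <<'E'
from h import *
go(618.9,291.2,77,110.5)
E
```

```text
t 8.25 pos [619.8 291.9  80.7] yaw 110.52 tilt z [ 3.e-04  2.e-04 -1.e+00] -> tool dx dy dz mm 1.0 -0.3 3.7 turn 0.0
```

Request:
send_rows:
  series: "0 0 0.001 0 0 0 0.02;0 0 0.001 0 0 0 0.02;0 0 0.001 0 0 0 0.02;0 0 0.001 0 0 0 0.02;0 0 0 0 0 0 0.02"

```text
time: 8.75
eef_pos: [619.8, 291.9, 76.7]
orientation: [-0.56, 3.091, 0.0]
force: [0.4, -0.2, -1.6]
gripper_width: 30.9
gripper_force: 30.0
```

Request:
send_rows:
  series: "0 0 0.0005 0 0 0 0.02;0 0 0 0 0 0 0.02;0 0 0 0 0 0 0.02;0 0 0 0 0 0 0.02;0 0 0 0 0 0 0.02"

```text
time: 9.25
eef_pos: [619.9, 291.9, 76.6]
orientation: [-0.559, 3.091, 0.0]
force: [-1.3, -0.9, 6.2]
gripper_width: 31.1
gripper_force: 30.0
```

The contact force is 6 N upward at the home height, so it is seated. I'll release and rise.

Request:
send_rows:
  series: "0 0 0 0 0 0 0.087;0 0 0 0 0 0 0.087;0 0 0 0 0 0 0.087;0 0 0 0 0 0 0.087;0 0 0 0 0 0 0.087"

```text
time: 9.75
eef_pos: [619.6, 291.8, 75.9]
orientation: [0.56, -3.091, -0.0]
force: [-0.9, -0.1, -0.4]
gripper_width: 63.2
gripper_force: 0.0
```

Request:
send_rows:
  series: "0 0 0 0 0 0 0.087;0 0 -0.01 0 0 0 0.087;0 0 -0.03 0 0 0 0.087;0 0 -0.03 0 0 0 0.087;0 0 -0.02 0 0 0 0.087"

```text
time: 10.25
eef_pos: [620.4, 292.0, 169.4]
orientation: [-0.559, 3.089, 0.002]
force: [0.7, -0.4, -0.4]
gripper_width: 86.7
gripper_force: 0.0
```

```bash
python3 - <<'E'
from h import *
go(546.4,-69.8,77,101.7)
E
```

```text
t 10.25 pos [620.4 292.  169.4] yaw 110.51 tilt z [ 0.0026  0.0015 -1.    ] -> tool dx dy dz mm 145.9 -339.3 92.4 turn 0.154
```

Request:
send_rows:
  series: "0.005 -0.014 0 0 0 0.05 0.087;0.015 -0.034 0 0 0 0.05 0.087;0.015 -0.034 0 0 0 0.054 0.087;0.015 -0.036 0 0 0 0 0.087;0.015 -0.036 0 0 0 0 0.087"

```text
time: 10.75
eef_pos: [594.6, 124.5, 165.9]
orientation: [0.317, -3.125, 0.0]
force: [0.8, -0.2, 0.0]
gripper_width: 87.1
gripper_force: 0.0
```

Request:
send_rows:
  series: "0.015 -0.036 0 0 0 0 0.087;0.015 -0.036 0 0 0 0 0.087;0.015 -0.036 0 0 0 0 0.087;0.015 -0.03 0 0 0 0 0.087;0.01 -0.02 0 0 0 0 0.087"

```text
time: 11.25
eef_pos: [557.5, -45.8, 166.0]
orientation: [0.313, -3.126, 0.0]
force: [0.8, -0.1, 0.3]
gripper_width: 87.3
gripper_force: 0.0
```

Request:
send_rows:
  series: "0.005 -0.015 0 0 0 0 0.087;0 0 0 0 0 0 0.087;0 0 0 0 0 0 0.087;0 0 0 0 0 0 0.087;0 0 0 0 0 0 0.087"

```text
time: 11.75
eef_pos: [557.2, -56.5, 165.9]
orientation: [0.323, -3.125, -0.0]
force: [-0.1, -0.1, -0.3]
gripper_width: 86.7
gripper_force: 0.0
```

```bash
python3 - <<'E'
from h import *
go(546.4,-69.8,77,101.7)
s=snap('scene','s1');crop(s,'s1c',200,110,310,220,5)
E
```

```text
t 11.75 pos [557.2 -56.5 165.9] yaw 101.81 tilt z [-2.e-04  3.e-04 -1.e+00] -> tool dx dy dz mm 13.3 -10.9 88.9 turn 0.002
```

View pics/s1c.png

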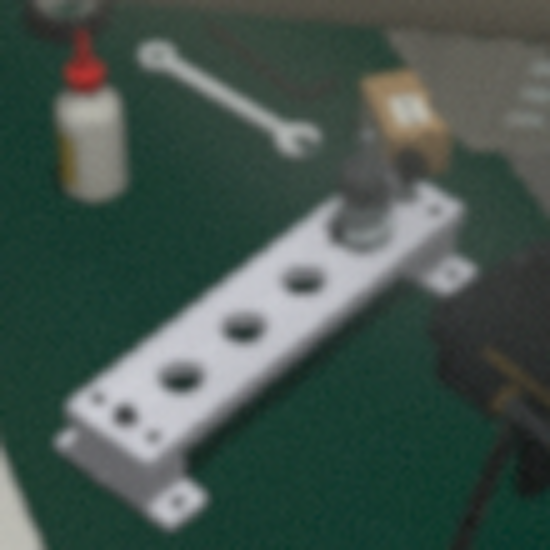

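The crop shows the tool standing upright in the bore next to the magazine knob, with its flange at (362,232). On to tool 2.

Request:
send_rows:
  series: "0.006 -0.005 0 0 0 0 0.087;0.007 -0.006 0.01 0 0 0 0.087;0 0 0.01 0 0 0 0.087;0 0 0 0 0 0 0.087;0 0 0 0 0 0 0.087"

```text
time: 12.3
eef_pos: [546.2, -71.1, 145.6]
orientation: [0.32, -3.124, -0.0]
force: [0.5, 0.6, -0.3]
gripper_width: 87.0
gripper_force: 0.0
```

```bash
python3 - <<'E'
from h import *
go(546.4,-69.8,77,101.7)
E
```

```text
t 12.3 pos [546.2 -71.1 145.6] yaw 101.7 tilt z [-8.e-04  1.e-04 -1.e+00] -> tool dx dy dz mm -0.4 1.3 68.6 turn 0.0
```

Request:
send_rows:
  series: "0 0.001 0.015 0 0 0 0.087;0 0 0.02 0 0 0 0.087;0 0 0.018 0 0 0 0.087;0 0 0.01 0 0 0 0.087;0 0 0.005 0 0 0 0.087"

```text
time: 12.8
eef_pos: [546.1, -70.2, 77.4]
orientation: [0.321, -3.124, -0.0]
force: [-0.4, 0.2, -0.5]
gripper_width: 87.2
gripper_force: 0.0
```

Request:
send_rows:
  series: "0 0 0.001 0 0 0 0.087;0 0 0 0 0 0 0.02;0 0 0 0 0 0 0.02;0 0 0 0 0 0 0.02;0 0 0 0 0 0 0.02"

```text
time: 13.3
eef_pos: [546.5, -70.3, 77.4]
orientation: [-0.32, 3.125, 0.0]
force: [0.1, 0.5, 0.7]
gripper_width: 62.5
gripper_force: 0.0
```

Request:
send_rows:
  series: "0 0 0 0 0 0 0.02;0 0 0 0 0 0 0.02;0 0 0 0 0 0 0.02;0 0 0 0 0 0 0.02;0 0 0 0 0 0 0.02"

```text
time: 13.8
eef_pos: [546.3, -70.2, 77.0]
orientation: [0.32, -3.125, -0.0]
force: [0.1, 0.9, -0.6]
gripper_width: 30.8
gripper_force: 30.0
```

```bash
python3 - <<'E'
from h import *
go(568.3,272.5,77,110.5)
E
```

```text
t 13.8 pos [546.3 -70.2  77. ] yaw 101.71 tilt z [-0.e+00  2.e-04 -1.e+00] -> tool dx dy dz mm -140.6 313.3 0.0 turn -0.153
```

Request:
send_rows:
  series: "0 0 -0.01 0 0 0 0.02;0 0 -0.02 0 0 0 0.02;0 0 -0.025 0 0 0 0.02;0 0 -0.02 0 0 0 0.02;0 0 -0.01 0 0 0 0.02"

```text
time: 14.3
eef_pos: [546.9, -70.6, 164.2]
orientation: [-0.32, 3.123, -0.0]
force: [-0.7, 0.1, -2.8]
gripper_width: 31.0
gripper_force: 30.0
```

Request:
send_rows:
  series: "-0.005 0.02 0 0 0 -0.03 0.02;-0.012 0.033 0 0 0 -0.03 0.02;-0.015 0.035 0 0 0 -0.03 0.02;-0.015 0.035 0 0 0 -0.03 0.02;-0.015 0.035 0 0 0 -0.033 0.02"

```text
time: 14.8
eef_pos: [563.1, 100.9, 161.3]
orientation: [0.561, -3.09, -0.0]
force: [0.1, -1.1, -2.8]
gripper_width: 31.1
gripper_force: 30.0
```

Request:
send_rows:
  series: "-0.015 0.035 0 0 0 0 0.02;-0.015 0.035 0 0 0 0 0.02;-0.015 0.03 0 0 0 0 0.02;-0.01 0.02 0 0 0 0 0.02;0 0 0 0 0 0 0.02"

```text
time: 15.3
eef_pos: [571.5, 235.6, 160.6]
orientation: [0.568, -3.088, -0.002]
force: [0.5, -0.5, -3.6]
gripper_width: 31.1
gripper_force: 30.0
```

```bash
python3 - <<'E'
from h import *
go(568.3,272.5,77,110.5)
E
```

```text
t 15.3 pos [571.5 235.6 160.6] yaw 110.85 tilt z [-2.3e-03  9.0e-04 -1.0e+00] -> tool dx dy dz mm -9.9 35.7 83.6 turn 0.006
```

Request:
send_rows:
  series: "-0.004 0.012 0 0 0 0 0.02;-0.004 0.012 0 0 0 0 0.02;-0.002 0.01 0 0 0 0 0.02;0 0 0 0 0 0 0.02;0 0 0 0 0 0 0.02"

```text
time: 15.8
eef_pos: [570.7, 265.5, 162.0]
orientation: [0.558, -3.091, 0.0]
force: [-0.6, -0.2, -3.9]
gripper_width: 30.9
gripper_force: 30.0
```

```bash
python3 - <<'E'
from h import *
go(568.3,272.5,77,110.5)
E
```

```text
t 15.8 pos [570.7 265.5 162. ] yaw 110.48 tilt z [-1.e-04 -3.e-04 -1.e+00] -> tool dx dy dz mm -0.2 7.4 85.0 turn -0.0
```

Request:
send_rows:
  series: "0 0.007 0.01 0 0 0 0.02;0 0 0.01 0 0 0 0.02;0 0 0.01 0 0 0 0.02;0 0 0.01 0 0 0 0.02;0 0 0 0 0 0 0.02"

```text
time: 16.3
eef_pos: [567.4, 271.4, 119.8]
orientation: [0.557, -3.089, 0.002]
force: [-0.8, -0.1, -2.3]
gripper_width: 31.1
gripper_force: 30.0
```

```bash
python3 - <<'E'
from h import *
go(568.3,272.5,77,110.5)
E
```

```text
t 16.3 pos [567.4 271.4 119.8] yaw 110.44 tilt z [-0.0027 -0.0017 -1.    ] -> tool dx dy dz mm -1.2 0.7 42.8 turn -0.001
```

Request:
send_rows:
  series: "0 0.001 0.008 0 0 0 0.02;0 0 0.01 0 0 0 0.02;0 0 0.01 0 0 0 0.02;0 0 0.008 0 0 0 0.02;0 0 0 0 0 0 0.02"

```text
time: 16.8
eef_pos: [567.2, 272.7, 84.4]
orientation: [0.558, -3.089, 0.001]
force: [0.2, 0.5, -2.3]
gripper_width: 30.5
gripper_force: 30.0
```

Request:
send_rows:
  series: "0 0 0.002 0 0 0 0.02;0 0 0.002 0 0 0 0.02;0 0 0.001 0 0 0 0.02;0 0 0 0 0 0 0.02;0 0 0 0 0 0 0.02"

```text
time: 17.3
eef_pos: [568.1, 273.2, 81.2]
orientation: [-0.558, 3.091, 0.0]
force: [0.1, 1.0, -2.2]
gripper_width: 30.8
gripper_force: 30.0
```

Request:
send_rows:
  series: "0 0 0.001 0 0 0 0.02;0 0 0.001 0 0 0 0.02;0 0 0.001 0 0 0 0.02;0 0 0.0005 0 0 0 0.02;0 0 0 0 0 0 0.02"

```text
time: 17.8
eef_pos: [567.9, 273.1, 77.4]
orientation: [0.558, -3.091, 0.0]
force: [0.5, 0.1, -2.7]
gripper_width: 31.0
gripper_force: 30.0
```

Request:
send_rows:
  series: "0 0 0.0005 0 0 0 0.02;0 0 0.0005 0 0 0 0.02;0 0 0 0 0 0 0.02;0 0 0 0 0 0 0.02;0 0 0 0 0 0 0.02"

```text
time: 18.3
eef_pos: [568.2, 273.3, 77.0]
orientation: [-0.558, 3.091, 0.001]
force: [-1.6, -0.3, 4.2]
gripper_width: 30.7
gripper_force: 30.0
```

Seated. Release, rise, and go to tool 3.

Request:
send_rows:
  series: "0 0 0 0 0 0 0.087;0 0 0 0 0 0 0.087;0 0 0 0 0 0 0.087;0 0 0 0 0 0 0.087;0 0 0 0 0 0 0.087"

```text
time: 18.8
eef_pos: [568.0, 273.1, 76.4]
orientation: [0.558, -3.092, -0.0]
force: [0.3, -0.3, -0.4]
gripper_width: 63.5
gripper_force: 0.0
```

Request:
send_rows:
  series: "0 0 0 0 0 0 0.087;0 0 -0.01 0 0 0 0.087;0 0 -0.03 0 0 0 0.087;0 0 -0.03 0 0 0 0.087;0 0 -0.02 0 0 0 0.087"

```text
time: 19.3
eef_pos: [568.8, 273.4, 169.7]
orientation: [-0.557, 3.089, 0.002]
force: [0.5, -0.5, -0.2]
gripper_width: 86.6
gripper_force: 0.0
```

```bash
python3 - <<'E'
from h import *
go(599.2,-59,77,101.7)
E
```

```text
t 19.3 pos [568.8 273.4 169.7] yaw 110.45 tilt z [ 0.0024  0.0015 -1.    ] -> tool dx dy dz mm 37.6 -331.6 92.7 turn 0.153
```

Request:
send_rows:
  series: "0.001 -0.014 0 0 0 0.05 0.087;0.004 -0.034 0 0 0 0.05 0.087;0.004 -0.034 0 0 0 0.053 0.087;0.004 -0.036 0 0 0 0 0.087;0.004 -0.036 0 0 0 0 0.087"

```text
time: 19.8
eef_pos: [589.8, 117.9, 166.4]
orientation: [0.318, -3.125, 0.0]
force: [0.8, -0.3, -1.0]
gripper_width: 87.0
gripper_force: 0.0
```

Request:
send_rows:
  series: "0.004 -0.036 0 0 0 0 0.087;0.004 -0.036 0 0 0 0 0.087;0.004 -0.036 0 0 0 0 0.087;0.004 -0.036 0 0 0 0 0.087;0.004 -0.024 0 0 0 0 0.087"

```text
time: 20.3
eef_pos: [604.0, -52.5, 166.5]
orientation: [0.313, -3.126, 0.002]
force: [0.4, 0.5, -0.4]
gripper_width: 87.1
gripper_force: 0.0
```

Request:
send_rows:
  series: "0.001 -0.01 0 0 0 0 0.087;0 0 0 0 0 0 0.087;0 0 0 0 0 0 0.087;0 0 0 0 0 0 0.087;0 0 0 0 0 0 0.087"

```text
time: 20.8
eef_pos: [605.6, -56.9, 166.4]
orientation: [0.323, -3.125, -0.001]
force: [0.6, -0.0, -0.2]
gripper_width: 87.0
gripper_force: 0.0
```

```bash
python3 - <<'E'
from h import *
go(599.2,-59,77,101.7)
E
```

```text
t 20.8 pos [605.6 -56.9 166.4] yaw 101.82 tilt z [-1.e-04  5.e-04 -1.e+00] -> tool dx dy dz mm 6.7 -0.7 89.4 turn 0.002
```

Request:
send_rows:
  series: "0.004 -0.001 0 0 0 0 0.087;0.003 0 0.01 0 0 0 0.087;0 0 0.01 0 0 0 0.087;0 0 0 0 0 0 0.087;0 0 0 0 0 0 0.087"

```text
time: 21.3
eef_pos: [598.6, -60.8, 146.0]
orientation: [0.32, -3.124, -0.0]
force: [-0.2, -0.4, -0.0]
gripper_width: 87.0
gripper_force: 0.0
```

```bash
python3 - <<'E'
from h import *
go(599.2,-59,77,101.7)
E
```

```text
t 21.3 pos [598.6 -60.8 146. ] yaw 101.7 tilt z [-9.e-04  0.e+00 -1.e+00] -> tool dx dy dz mm -1.0 1.7 69.0 turn 0.0
```

Request:
send_rows:
  series: "-0.001 0.001 0.015 0 0 0 0.087;0 0 0.02 0 0 0 0.087;0 0 0.018 0 0 0 0.087;0 0 0.01 0 0 0 0.087;0 0 0.006 0 0 0 0.087"

```text
time: 21.8
eef_pos: [599.2, -59.6, 76.2]
orientation: [0.32, -3.124, -0.0]
force: [-0.1, 0.2, 0.6]
gripper_width: 87.1
gripper_force: 0.0
```

Request:
send_rows:
  series: "0 0 0 0 0 0 0.087;0 0 0 0 0 0 0.02;0 0 0 0 0 0 0.02;0 0 0 0 0 0 0.02;0 0 0 0 0 0 0.02"

```text
time: 22.3
eef_pos: [599.9, -59.7, 78.0]
orientation: [-0.32, 3.124, 0.0]
force: [0.8, -0.3, 1.2]
gripper_width: 63.2
gripper_force: 0.0
```

Request:
send_rows:
  series: "0 0 0 0 0 0 0.02;0 0 0 0 0 0 0.02;0 0 0 0 0 0 0.02;0 0 0 0 0 0 0.02;0 0 0 0 0 0 0.02"

```text
time: 22.8
eef_pos: [599.6, -59.4, 77.5]
orientation: [0.321, -3.125, -0.001]
force: [-0.2, 0.4, 0.5]
gripper_width: 31.1
gripper_force: 30.0
```

```bash
python3 - <<'E'
from h import *
go(517.7,253.6,77,110.5)
E
```

```text
t 22.8 pos [599.6 -59.4  77.5] yaw 101.72 tilt z [-1.e-04  5.e-04 -1.e+00] -> tool dx dy dz mm -32.9 321.8 0.5 turn -0.153
```

Request:
send_rows:
  series: "0 0 -0.01 0 0 0 0.02;0 0 -0.02 0 0 0 0.02;0 0 -0.025 0 0 0 0.02;0 0 -0.02 0 0 0 0.02;0 0 -0.01 0 0 0 0.02"

```text
time: 23.3
eef_pos: [600.2, -60.1, 164.7]
orientation: [-0.319, 3.123, -0.0]
force: [0.8, 0.0, -3.6]
gripper_width: 31.0
gripper_force: 30.0
```

Request:
send_rows:
  series: "0.001 0.02 0 0 0 -0.03 0.02;-0.001 0.033 0 0 0 -0.03 0.02;-0.003 0.035 0 0 0 -0.03 0.02;-0.003 0.035 0 0 0 -0.03 0.02;-0.003 0.035 0 0 0 -0.033 0.02"

```text
time: 23.8
eef_pos: [564.8, 97.0, 161.7]
orientation: [0.561, -3.09, -0.0]
force: [-0.0, -0.0, -3.3]
gripper_width: 31.0
gripper_force: 30.0
```

Request:
send_rows:
  series: "-0.003 0.035 0 0 0 0 0.02;-0.003 0.035 0 0 0 0 0.02;-0.003 0.035 0 0 0 0 0.02;-0.003 0.03 0 0 0 0 0.02;-0.002 0.015 0 0 0 0 0.02"

```text
time: 24.3
eef_pos: [524.5, 244.1, 161.6]
orientation: [0.565, -3.089, -0.001]
force: [0.6, -0.0, -3.5]
gripper_width: 31.0
gripper_force: 30.0
```

Request:
send_rows:
  series: "0 0 0 0 0 0 0.02;0 0 0 0 0 0 0.02;0 0 0 0 0 0 0.02;0 0 0 0 0 0 0.02;0 0 0 0 0 0 0.02"

```text
time: 24.8
eef_pos: [527.1, 239.6, 162.6]
orientation: [-0.556, 3.092, -0.0]
force: [0.2, 0.6, -3.6]
gripper_width: 31.2
gripper_force: 30.0
```

```bash
python3 - <<'E'
from h import *
go(517.7,253.6,77.5,110.5)
E
```

```text
t 24.8 pos [527.1 239.6 162.6] yaw 110.39 tilt z [ 1.e-04 -0.e+00 -1.e+00] -> tool dx dy dz mm 3.9 16.4 85.1 turn -0.002
```

Request:
send_rows:
  series: "0.002 0.008 0.005 0 0 0 0.02;0.002 0.009 0.01 0 0 0 0.02;0 0 0.01 0 0 0 0.02;0 0 0.01 0 0 0 0.02;0 0 0.005 0 0 0 0.02"

```text
time: 25.3
eef_pos: [516.5, 254.5, 120.9]
orientation: [0.558, -3.09, 0.001]
force: [0.5, 0.2, -3.4]
gripper_width: 31.3
gripper_force: 30.0
```

```bash
python3 - <<'E'
from h import *
go(517.7,253.6,77.5,110.5)
E
```

```text
t 25.3 pos [516.5 254.5 120.9] yaw 110.47 tilt z [-0.0015 -0.0012 -1.    ] -> tool dx dy dz mm -0.8 -1.3 43.4 turn -0.001
```

Request:
send_rows:
  series: "-0.001 -0.001 0.008 0 0 0 0.02;0 0 0.01 0 0 0 0.02;0 0 0.01 0 0 0 0.02;0 0 0.008 0 0 0 0.02;0 0 0 0 0 0 0.02"

```text
time: 25.8
eef_pos: [517.6, 254.0, 85.0]
orientation: [0.558, -3.09, 0.001]
force: [-0.3, -0.6, -3.3]
gripper_width: 31.2
gripper_force: 30.0
```

Request:
send_rows:
  series: "0 0 0.002 0 0 0 0.02;0 0 0.002 0 0 0 0.02;0 0 0.001 0 0 0 0.02;0 0 0 0 0 0 0.02;0 0 0 0 0 0 0.02"

```text
time: 26.3
eef_pos: [518.4, 254.5, 81.8]
orientation: [-0.558, 3.091, 0.0]
force: [-0.2, 0.2, -3.6]
gripper_width: 30.9
gripper_force: 30.0
```

```bash
python3 - <<'E'
from h import *
go(517.7,253.6,77.5,110.5)
E
```

```text
t 26.3 pos [518.4 254.5  81.8] yaw 110.47 tilt z [ 3.e-04  3.e-04 -1.e+00] -> tool dx dy dz mm 1.0 -0.6 4.3 turn -0.001
```

Request:
send_rows:
  series: "0 0 0.001 0 0 0 0.02;0 0 0.001 0 0 0 0.02;0 0 0.001 0 0 0 0.02;0 0 0.001 0 0 0 0.02;0 0 0 0 0 0 0.02"

```text
time: 26.8
eef_pos: [518.4, 254.5, 77.6]
orientation: [-0.558, 3.092, 0.0]
force: [-0.2, 0.4, -2.7]
gripper_width: 31.1
gripper_force: 30.0
```

Request:
send_rows:
  series: "0 0 0.0005 0 0 0 0.02;0 0 0 0 0 0 0.02;0 0 0 0 0 0 0.02;0 0 0 0 0 0 0.02;0 0 0 0 0 0 0.02"

```text
time: 27.3
eef_pos: [518.6, 254.6, 77.5]
orientation: [-0.558, 3.091, 0.001]
force: [-2.3, -0.1, 5.4]
gripper_width: 31.0
gripper_force: 29.9
```

Seated. Release, rise, and go to tool 4.

Request:
send_rows:
  series: "0 0 0 0 0 0 0.087;0 0 0 0 0 0 0.087;0 0 0 0 0 0 0.087;0 0 0 0 0 0 0.087;0 0 0 0 0 0 0.087"

```text
time: 27.8
eef_pos: [518.3, 254.4, 76.9]
orientation: [0.558, -3.092, 0.0]
force: [0.6, -0.0, 0.9]
gripper_width: 63.3
gripper_force: 0.0
```

Request:
send_rows:
  series: "0 0 0 0 0 0 0.087;0 0 -0.01 0 0 0 0.087;0 0 -0.03 0 0 0 0.087;0 0 -0.03 0 0 0 0.087;0 0 -0.02 0 0 0 0.087"

```text
time: 28.3
eef_pos: [519.1, 254.6, 170.1]
orientation: [-0.557, 3.089, 0.002]
force: [-0.5, -0.3, 0.0]
gripper_width: 86.5
gripper_force: 0.0
```

```bash
python3 - <<'E'
from h import *
go(652.1,-48,77,101.7)
E
```

```text
t 28.3 pos [519.1 254.6 170.1] yaw 110.45 tilt z [ 0.0023  0.0015 -1.    ] -> tool dx dy dz mm -68.9 -323.3 93.1 turn 0.153
```

Request:
send_rows:
  series: "-0.003 -0.014 0 0 0 0.05 0.087;-0.007 -0.034 0 0 0 0.05 0.087;-0.007 -0.034 0 0 0 0.053 0.087;-0.007 -0.035 0 0 0 0 0.087;-0.007 -0.035 0 0 0 0 0.087"

```text
time: 28.8
eef_pos: [586.7, 113.1, 166.8]
orientation: [0.317, -3.125, 0.001]
force: [0.4, -0.3, 0.2]
gripper_width: 86.8
gripper_force: 0.0
```

Request:
send_rows:
  series: "-0.007 -0.035 0 0 0 0 0.087;-0.007 -0.035 0 0 0 0 0.087;-0.007 -0.035 0 0 0 0 0.087;-0.006 -0.033 0 0 0 0 0.087;-0.004 -0.022 0 0 0 0 0.087"

```text
time: 29.3
eef_pos: [649.2, -39.2, 166.6]
orientation: [0.313, -3.125, 0.002]
force: [-0.1, -0.3, 0.4]
gripper_width: 86.6
gripper_force: 0.0
```

Request:
send_rows:
  series: "0 -0.01 0 0 0 0 0.087;0 0 0 0 0 0 0.087;0 0 0 0 0 0 0.087;0 0 0 0 0 0 0.087;0 0 0 0 0 0 0.087"

```text
time: 29.8
eef_pos: [651.0, -43.4, 167.1]
orientation: [-0.323, 3.125, 0.001]
force: [0.5, 0.4, -0.2]
gripper_width: 87.0
gripper_force: 0.0
```

```bash
python3 - <<'E'
from h import *
go(652.1,-48,77,101.7)
E
```

```text
t 29.8 pos [651.  -43.4 167.1] yaw 101.81 tilt z [ 0.e+00  7.e-04 -1.e+00] -> tool dx dy dz mm -0.1 -4.8 90.1 turn 0.002
```

Request:
send_rows:
  series: "0 -0.004 0 0 0 0 0.087;0 0 0.01 0 0 0 0.087;0 0 0.01 0 0 0 0.087;0 0 0 0 0 0 0.087;0 0 0 0 0 0 0.087"

```text
time: 30.3
eef_pos: [651.6, -48.7, 146.4]
orientation: [0.32, -3.124, -0.0]
force: [0.3, -0.1, -0.3]
gripper_width: 87.1
gripper_force: 0.0
```

```bash
python3 - <<'E'
from h import *
go(652.1,-48,77,101.7)
E
```

```text
t 30.3 pos [651.6 -48.7 146.4] yaw 101.7 tilt z [-0.0012  0.     -1.    ] -> tool dx dy dz mm -0.6 0.6 69.4 turn 0.0
```

Request:
send_rows:
  series: "0 0 0.015 0 0 0 0.087;0 0 0.02 0 0 0 0.087;0 0 0.018 0 0 0 0.087;0 0 0.01 0 0 0 0.087;0 0 0.006 0 0 0 0.087"

```text
time: 30.8
eef_pos: [651.5, -48.8, 76.7]
orientation: [0.32, -3.124, -0.0]
force: [-0.2, -0.0, 0.1]
gripper_width: 87.1
gripper_force: 0.0
```

Request:
send_rows:
  series: "0 0 0 0 0 0 0.087;0 0 0 0 0 0 0.02;0 0 0 0 0 0 0.02;0 0 0 0 0 0 0.02;0 0 0 0 0 0 0.02"

```text
time: 31.3
eef_pos: [652.2, -48.8, 78.5]
orientation: [-0.32, 3.125, 0.0]
force: [-1.1, 0.6, 0.4]
gripper_width: 62.9
gripper_force: 0.0
```

Request:
send_rows:
  series: "0 0 0 0 0 0 0.02;0 0 0 0 0 0 0.02;0 0 0 0 0 0 0.02;0 0 0 0 0 0 0.02;0 0 0 0 0 0 0.02"

```text
time: 31.8
eef_pos: [652.0, -48.5, 78.1]
orientation: [-0.321, 3.125, 0.001]
force: [-0.8, 1.6, 0.9]
gripper_width: 31.3
gripper_force: 30.0
```

```bash
python3 - <<'E'
from h import *
go(467.1,234.7,77,110.5)
E
```

```text
t 31.8 pos [652.  -48.5  78.1] yaw 101.71 tilt z [-0.e+00  4.e-04 -1.e+00] -> tool dx dy dz mm 74.0 330.0 1.1 turn -0.153
```

Request:
send_rows:
  series: "0 0 -0.01 0 0 0 0.02;0 0 -0.02 0 0 0 0.02;0 0 -0.025 0 0 0 0.02;0 0 -0.02 0 0 0 0.02;0 0 -0.01 0 0 0 0.02"

```text
time: 32.3
eef_pos: [652.6, -49.2, 165.4]
orientation: [-0.319, 3.123, -0.0]
force: [0.1, 0.0, -2.0]
gripper_width: 30.8
gripper_force: 30.0
```

Request:
send_rows:
  series: "0.005 0.02 0 0 0 -0.03 0.02;0.009 0.035 0 0 0 -0.03 0.02;0.009 0.035 0 0 0 -0.03 0.02;0.009 0.035 0 0 0 -0.03 0.02;0.009 0.035 0 0 0 -0.033 0.02"

```text
time: 32.8
eef_pos: [568.1, 96.1, 162.2]
orientation: [0.562, -3.09, -0.0]
force: [0.4, 0.9, -1.9]
gripper_width: 30.8
gripper_force: 30.0
```

Request:
send_rows:
  series: "0.009 0.035 0 0 0 0 0.02;0.009 0.035 0 0 0 0 0.02;0.009 0.035 0 0 0 0 0.02;0.009 0.033 0 0 0 0 0.02;0.006 0.02 0 0 0 0 0.02"

```text
time: 33.3
eef_pos: [472.4, 230.4, 162.3]
orientation: [0.564, -3.089, -0.001]
force: [0.0, 0.3, -3.1]
gripper_width: 31.0
gripper_force: 30.0
```

Request:
send_rows:
  series: "0.002 0.01 0 0 0 0 0.02;0 0 0 0 0 0 0.02;0 0 0 0 0 0 0.02;0 0 0 0 0 0 0.02;0 0 0 0 0 0 0.02"

```text
time: 33.8
eef_pos: [470.6, 235.2, 163.0]
orientation: [-0.555, 3.092, -0.0]
force: [-0.3, -0.2, -2.6]
gripper_width: 31.1
gripper_force: 30.0
```

```bash
python3 - <<'E'
from h import *
go(467.1,234.7,78,110.5)
E
```

```text
t 33.8 pos [470.6 235.2 163. ] yaw 110.36 tilt z [ 1.e-04 -3.e-04 -1.e+00] -> tool dx dy dz mm 3.4 0.7 85.0 turn -0.003
```

Request:
send_rows:
  series: "0.002 0 0.005 0 0 0 0.02;0.001 0.001 0.01 0 0 0 0.02;0 0 0.01 0 0 0 0.02;0 0 0.01 0 0 0 0.02;0 0 0.005 0 0 0 0.02"

```text
time: 34.3
eef_pos: [466.1, 235.8, 121.4]
orientation: [0.558, -3.09, 0.001]
force: [-0.2, -0.1, -3.0]
gripper_width: 31.4
gripper_force: 30.0
```

```bash
python3 - <<'E'
from h import *
go(467.1,234.7,78,110.5)
E
```

```text
t 34.3 pos [466.1 235.8 121.4] yaw 110.47 tilt z [-0.0015 -0.0011 -1.    ] -> tool dx dy dz mm -0.5 -1.4 43.4 turn -0.001
```

Request:
send_rows:
  series: "-0.001 -0.001 0.008 0 0 0 0.02;0 0 0.01 0 0 0 0.02;0 0 0.01 0 0 0 0.02;0 0 0.008 0 0 0 0.02;0 0 0 0 0 0 0.02"

```text
time: 34.8
eef_pos: [467.3, 235.2, 85.7]
orientation: [0.558, -3.09, 0.001]
force: [-0.1, -0.4, -2.5]
gripper_width: 31.4
gripper_force: 30.0
```

Request:
send_rows:
  series: "0 0 0.002 0 0 0 0.02;0 0 0.002 0 0 0 0.02;0 0 0.001 0 0 0 0.02;0 0 0 0 0 0 0.02;0 0 0 0 0 0 0.02"

```text
time: 35.3
eef_pos: [468.1, 235.7, 82.2]
orientation: [-0.558, 3.091, 0.0]
force: [-0.1, 0.7, -2.5]
gripper_width: 31.0
gripper_force: 30.0
```

Request:
send_rows:
  series: "0 0 0.001 0 0 0 0.02;0 0 0.001 0 0 0 0.02;0 0 0.001 0 0 0 0.02;0 0 0.001 0 0 0 0.02;0 0 0 0 0 0 0.02"

```text
time: 35.8
eef_pos: [468.1, 235.7, 78.0]
orientation: [-0.558, 3.092, 0.0]
force: [-0.8, -0.3, -3.0]
gripper_width: 31.4
gripper_force: 30.0
```

Request:
send_rows:
  series: "0 0 0.0005 0 0 0 0.02;0 0 0 0 0 0 0.02;0 0 0 0 0 0 0.02;0 0 0 0 0 0 0.02;0 0 0 0 0 0 0.02"

```text
time: 36.3
eef_pos: [468.2, 235.8, 77.9]
orientation: [-0.558, 3.091, 0.001]
force: [-1.9, 0.2, 5.0]
gripper_width: 31.2
gripper_force: 30.0
```

Request:
send_rows:
  series: "0 0 0 0 0 0 0.087;0 0 0 0 0 0 0.087;0 0 0 0 0 0 0.087;0 0 0 0 0 0 0.087;0 0 0 0 0 0 0.087"

```text
time: 36.8
eef_pos: [468.0, 235.6, 77.5]
orientation: [0.558, -3.092, 0.0]
force: [-0.2, 0.4, 0.3]
gripper_width: 63.1
gripper_force: 0.0
```

Request:
send_rows:
  series: "0 0 0 0 0 0 0.087;0 0 -0.01 0 0 0 0.087;0 0 -0.03 0 0 0 0.087;0 0 -0.04 0 0 0 0.087;0 0 -0.04 0 0 0 0.087"

```text
time: 37.3
eef_pos: [467.8, 235.3, 199.6]
orientation: [0.558, -3.092, 0.0]
force: [1.2, 0.6, 0.5]
gripper_width: 86.6
gripper_force: 0.0
```

Request:
send_rows:
  series: "0 -0.02 0 0 0 0 0.087;0 -0.035 0 0 0 0 0.087;0 -0.035 0 0 0 0 0.087;0 -0.035 0 0 0 0 0.087;0 -0.035 0 0 0 0 0.087"

```text
time: 37.8
eef_pos: [524.4, 84.4, 198.5]
orientation: [-0.558, 3.091, 0.001]
force: [1.4, 0.4, 1.1]
gripper_width: 86.6
gripper_force: 0.0
```

Request:
send_rows:
  series: "0 -0.02 0 0 0 0 0.087;0 0 0 0 0 0 0.087;0 0 0 0 0 0 0.087;0 0 0 0 0 0 0.087;0 0 0 0 0 0 0.087"

```text
time: 38.3
eef_pos: [530.7, 68.3, 197.7]
orientation: [-0.561, 3.091, 0.001]
force: [-0.1, -0.6, 0.2]
gripper_width: 87.4
gripper_force: 0.0
```

```bash
python3 - <<'E'
from h import *
s=snap('scene','s9');t=snap('top','t9')
A=s['pixels'][110:220,200:310,::-1];B=t['pixels'][130:240,145:255,::-1]
cv2.imwrite('pics/s9c.png',cv2.resize(np.hstack([A,B]),(800,400),interpolation=cv2.INTER_CUBIC))
E
```

```text
(no output)
```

View pics/s9c.png

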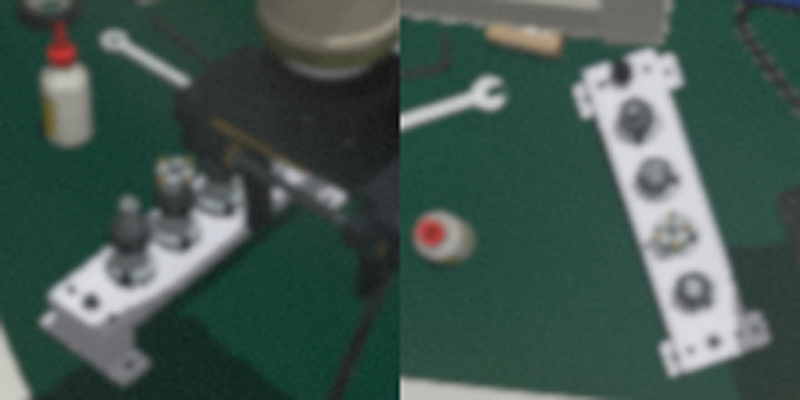

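Both views show four tools upright in the magazine, at (635,120), (656,178), (674,235) and (694,292) in the right half. They stand in order from the knob at (622,72), with the face mill third as before. The robot is clear of everything and the bottle and tin were not touched.

```bash
python3 -c "
from h import *
print(hand_in())"
```

```text
the job is handed in; nothing more can be done
None
```

All four tool holders are in the magazine, upright and fully home in the same order from the knob, and the job was handed in at about 38 s of the 117 s allowed.

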